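Open the locking-lid brush crock

ROBOT

A 6-joint arm with a two-finger parallel gripper is mounted at the origin on the work surface. World frame = base frame: x ahead of the robot, y to its left, z up, the work surface at z = 0. Lengths are in m, angles in rad, forces in N, time in s.
With the tool pointing down it reaches from about 0.275 to 1 m from the base axis. Payload 8.4 kg.
Tool frame: the origin (TCP) lies on the centre line of the jaws, within the pads' length; the fingertips stand 17 mm ahead of it and the grasp point (between the pads) lies 2 mm behind it (bot.tcp_to_tips is the z of the fingertips in the tool frame, in m); z points along the fingers, y is the line along which they close (so a half turn about z gives the same grasp; the last joint's range is limited). The gripper opens to 85 mm and grips with 20 to 120 N. Pads are 22 mm wide; open, the fingers measure 114 mm over their backs; the gripper's body (76 mm by 85 mm) begins 54 mm behind the grasp point. The pads swing forward as they close: fully open they stand 13 mm farther back than shut.
Start: joints at [-1.323, 0.353, 1.633, -0, 1.155, -0.002], TCP at [0.155, -0.606, 0.248] pointing down, gripper open.
Joint ranges: [-2.63, 2.63], [-0.92, 2.1], [0.06, 2.66], [-1.3, 4.44], [0, 2.69], [-3.02, 3.02]. Speed limits (rad/s): [2.22, 2.22, 2.79, 3.14, 3.14, 3.14].

INTERFACE

Orientations are given as a unit quaternion [x, y, z, w].
In Python, from workcell import bot, hand, kinematics, get_obs, vision, hand_in gives the robot as it stands. The module is installed in compiled form; this text tells all that it offers. Calls block until the motion is done:
- bot.reach(position, orientation): joint-space move of the TCP to a pose.
- bot.servo_line(position, ori=None, velocity=0.15): straight line of the TCP; ori=None keeps the orientation; velocity is the mean speed in m/s.
- bot.goto_joints(angles): joint-space move.
- hand.move_gripper(opening, strength=None): finger opening in m; strength is the grip in N (None keeps the last); returns when the fingers have stopped.
- bot.dwell(seconds).
- kinematics.solve_ik(position, orientation): joint angles nearest the present ones, or None.
- get_obs(): the state.
- vision.read_camera(name): name is "scene" or "top" or "wrist"; returns a dict with "frame" (384x512x3 uint8, red, green, blue), "intrinsics" (3x3 intrinsics, pixels), "view" (4x4, takes a point from world to camera coordinates). Camera axes: x right, y down, z forward; pixel columns grow to the right and rows downward; lengths in m; the calibration is good to about 2 mm. The wrist camera is an equidistant fisheye: a pixel r from the principal point sees the ray r / f radians off the axis. A picture is of the moment at which its call begins. There is no depth.
A pose or a line that the arm cannot do raises bot.IKError and nothing moves.
- hand_in(): hands the job in; it is judged then, once.
The state is a dict: "time_s": time; "joint_pos": joint angles; "joint_vel": joint speeds; "joint_efforts": joint torques, N m; "position": TCP position; "orientation": TCP orientation; "wrist_force": force on the tool from outside, world axes, zero at the start; "ft_torque": the same for the moment, N m; "gripper_width": finger opening in m; "grip_force": force on a finger pad.
Only numpy, scipy, OpenCV 4.12 (cv2) and the standard library are available. Lean on these libraries where they do the work, as an engineer would, in place of code of your own. Each camera call takes 0.05 s, during which the arm holds its last target. There are 200 camera calls.

TASK

Take the lid off the stoneware brush crock by its knob and set it down, knob up, in the middle of the round cork mat; lower it until it rests on the mat before letting go. The lid has three lugs underneath that catch under the crock's rim and come out only through three notches that the lid hides, so turn the knob and feel with light upward pulls for where it comes free. Do not lift the crock or shift it from its place, and leave the roll of tape, the jar and the tray of pastels where they are.

Things in the scene. Friction and masses are not known exactly. Their poses are not given: they have to be found in the camera images.
- lid: White stoneware lid, about 0.35 kg: round flange 136 mm across, 6 mm thick at the edge, 10 at the middle. Origin: centre of the flange's underside, z up. Below it a plug 92 mm across, 14 mm deep, and under that three lugs at 120 degrees (the first along x), 14 mm wide, 8 mm high, out to 55 mm from the centre. It stands level on the lugs, origin 22 mm above what it stands on.
- knob (a point): Centre of the lid's upright round knob of dark wood, 32 mm across, its top 48 mm above the lid's origin; this point is 34 mm above the lid's origin, on its axis.
- crock: White stoneware crock, loose, heavy (1.8 kg), 132 mm across, 110 mm high. Origin: centre of its underside, z up. Its lip is turned inward, 10 mm thick, mouth 96 mm across: the lid's plug has 2 mm play all round, and the lid turns freely and can rise 4 mm before its lugs catch under the lip.
- mouth (a point): Centre of the crock's rim, 110 mm above its origin. Three hidden notches in the lip, 120 degrees apart, about 32 mm wide, let the lugs out when lined up to within about 8 degrees. Their angle differs every time and cannot be read from any pose (nor from the crock's or lid's yaw); at the start the lugs are 23 to 60 degrees from the nearest notches, either way.
- mat: Round cork mat fixed on the table, 170 mm across and 8 mm thick. Origin: centre of its underside, z up.
- tape: Roll of cream masking tape lying flat, loose, 104 mm across and 25 mm high. Origin: centre of its underside. Bystander.
- jar: Amber glass jar with a steel cap, loose, 68 mm across and 95 mm high. Origin: centre of its underside. Bystander.
- tray: Black tray of pastel sticks, loose, 170 mm (its x) by 100 mm (its y), 28 mm high. Origin: centre of its underside. Bystander.
Things that resemble listed ones, but are neither listed nor needed, are in the scene too. What is shaped like the lid but turquoise is not meant.

How it is judged:
By the outcome, as a careful person would: the job done as asked, in the order asked, and still so for the second after the job is handed in, with the robot touching nothing.
It also fails if it takes over 56 s, if anything falls off the work surface, if the arm or the gripper's body presses on something with over 40 N, if the wrist force passes 120 N, or if a joint passes its speed limit or range.

## Working session

There is one attempt and no reset: what is moved stays moved. The work goes in short steps, each a Python script; the robot and the scene stay as the last script left them, time stands still between calls to the robot, and variables do not carry over. Pictures are saved under pics/ and viewed, at most 10 in all, crops included, and the job is handed in when it is done.

```bash
mkdir -p pics; python3 - <<'E'
from workcell import bot,hand,get_obs,vision
import cv2,numpy as np,pickle
d={n:vision.read_camera(n) for n in("scene","top")}
pickle.dump(d,open("cams.pkl","wb"))
for n in d: cv2.imwrite(f"pics/{n}0.png",cv2.resize(d[n]["frame"][...,::-1],(768,576)))
for n in d:print(n,d[n]["intrinsics"].tolist(),np.round(d[n]["view"],3).tolist())
o=get_obs();print(o["time_s"],o["orientation"],o["wrist_force"])
E
```

```text
scene [[383.02627914468985, 0.0, 253.03485422025776], [0.0, 383.02627914468985, 183.94236196462245], [0.0, 0.0, 1.0]] [[-0.76, 0.65, 0.012, 0.45], [0.552, 0.654, -0.517, -0.232], [-0.344, -0.387, -0.856, 1.525], [0.0, 0.0, 0.0, 1.0]]
top [[377.6625535525702, 0.0, 260.4774375336685], [0.0, 377.6625535525702, 194.57255264621773], [0.0, 0.0, 1.0]] [[-0.041, -0.999, -0.002, 0.018], [-0.971, 0.04, -0.236, 0.597], [0.236, -0.008, -0.972, 1.157], [0.0, 0.0, 0.0, 1.0]]
0.1 [ 9.92209725e-01  1.24577361e-01 -8.22216922e-05 -5.80006811e-04] [ 0.03829392  0.16804596 -0.11099298]
```

View pics/top0.png

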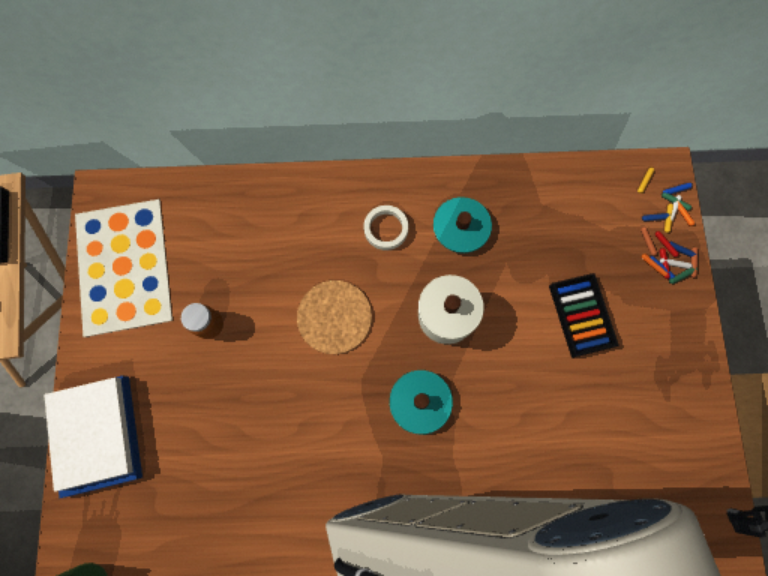

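View pics/scene0.png

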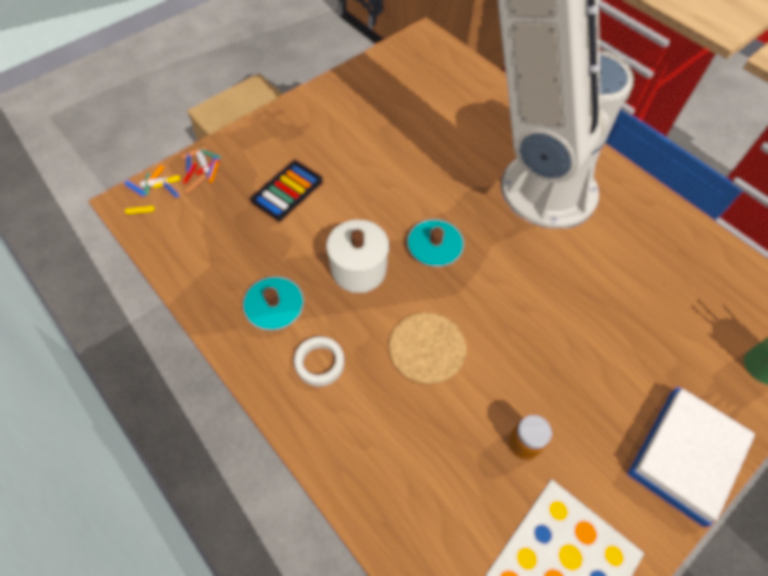

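Top view (768x576): the candidates are the white lid on the crock at (451,308), a turquoise lid at (462,225) and a turquoise lid at (421,402). Only the white one sits on a crock, so it is the one meant. The mat is at (334,317). In the scene view, the white lid's knob is at (357,238) and the mat at (428,347).

```bash
cat >h.py <<'E'
import numpy as np,cv2
def ray(c,uv):
    K,V=np.array(c["intrinsics"]),np.array(c["view"]);R,t=V[:3,:3],V[:3,3]
    d=R.T@np.linalg.inv(K)@[uv[0],uv[1],1];return -R.T@t,d/np.linalg.norm(d)
def onz(c,uv,z):
    o,d=ray(c,uv);return o+d*(z-o[2])/d[2]
def tri(rs):
    A=sum(np.eye(3)-np.outer(d,d) for o,d in rs);b=sum((np.eye(3)-np.outer(d,d))@o for o,d in rs)
    p=np.linalg.solve(A,b);return p,[np.linalg.norm(np.cross(p-o,d)) for o,d in rs]
def blob(mask,near,r=60):
    m=mask.astype(np.uint8);w=np.zeros_like(m);cv2.circle(w,tuple(int(x) for x in near),r,1,-1);m=m*w
    n,l,s,c=cv2.connectedComponentsWithStats(m)
    i=1+np.argmax(s[1:,4]);return l==i,c[i],s[i]
E
python3 - <<'E'
import pickle,numpy as np,cv2
from h import *
d=pickle.load(open("cams.pkl","rb"))
near={"top":dict(k=(301,202),lid=(300,206),mat=(223,211)),"scene":dict(k=(238,159),lid=(238,163),mat=(285,231))}
rs=[];ms=[]
for n in("top","scene"):
    f=d[n]["frame"];hsv=cv2.cvtColor(f,cv2.COLOR_RGB2HSV);v=hsv[...,2];s=hsv[...,1];h=hsv[...,0]
    m,c,st=blob((v<120)&(s>60),near[n]["k"],9);print(n,"knob",c,st);rs.append(ray(d[n],c))
    m,c,st=blob((s<70)&(v>120),near[n]["lid"],32)
    (e)=cv2.minAreaRect(np.argwhere(m)[:,::-1].astype(np.float32));print("white",c,st)
    m,c,st=blob((h>10)&(h<25)&(v>150)&(s>80)&(s<150),near[n]["mat"],32);print("hsv mat",hsv[int(near[n]["mat"][1]),int(near[n]["mat"][0])],hsv[int(near[n]["mat"][1])+35,int(near[n]["mat"][0])])
    m=cv2.morphologyEx(m.astype(np.uint8),cv2.MORPH_CLOSE,np.ones((7,7)))
    cn=max(cv2.findContours(m,0,1)[0],key=cv2.contourArea);p=np.array([onz(d[n],q[0],.008)[:2] for q in cv2.convexHull(cn)]);
    print("mat",c,st,onz(d[n],c,.008),cv2.minEnclosingCircle(p.astype(np.float32)))
print("knob",tri(rs))
f=d["top"]["frame"];g=d["scene"]["frame"]
im=np.hstack([cv2.resize(f[155:255,190:340],(0,0),fx=2.6,fy=4*.65),cv2.resize(g[115:215,180:330],(0,0),fx=2.6,fy=2.6)])
cv2.imwrite("pics/crop.png",im[...,::-1])
E
```

```text
top knob [301.12149533 202.31775701] [296 197  11  12 107]
white [298.79681577 205.14404852] [ 279  183   43   44 1319]
hsv mat [ 16 142 213] [ 12 174 144]
mat [222.41846652 210.96112311] [ 198  187   50   49 1852] [0.56052375 0.12466144 0.008     ] ((0.5620566010475159, 0.12500916421413422), 0.0838351622223854)
scene knob [237.14754098 158.81967213] [234 154   8  11  61]
white [238.33181522 170.36564736] [ 218  147   41   48 1537]
hsv mat [ 17 125 217] [ 14 155 191]
mat [284.82272282 231.52056807] [ 258  207   54   50 2042] [0.56296909 0.12838875 0.008     ] ((0.5607056021690369, 0.12623175978660583), 0.08969490975141525)
knob (array([ 0.55201395, -0.1292451 ,  0.13693987]), [np.float64(0.0006657526374614706), np.float64(0.0006657526374617106)])
```

View pics/crop.png

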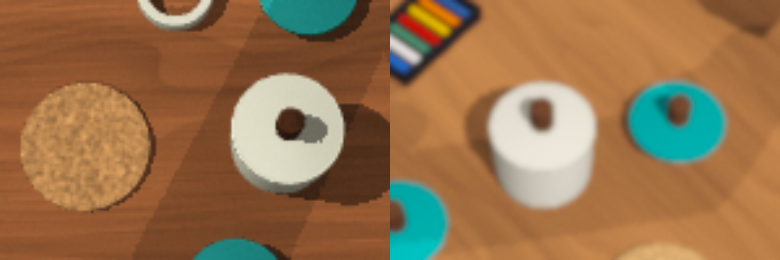

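The crop confirms it: a white lid with a dark knob at (290,123) on the left and (542,113) on the right, sitting on the white crock. The knob is at about (0.552, -0.129) and the mat centre at about (0.5615, 0.126). I'll hover over the knob and refine with the wrist camera.

```bash
python3 - <<'E'
from workcell import bot,hand,get_obs,vision,kinematics
import pickle,numpy as np,cv2
from h import *
d=pickle.load(open("cams.pkl","rb"))
print(onz(d["top"],(301.1,202.3),.144),onz(d["scene"],(237.15,158.8),.144),onz(d["top"],(301.1,202.3),.140),onz(d["scene"],(237.15,158.8),.140))
psi=1.34
q=kinematics.solve_ik([.552,-.129,.25],[np.cos(psi/2),np.sin(psi/2),0,0]);print(q)
q=np.array(q);q[5]-=.9
bot.goto_joints(q);o=get_obs();print(o["time_s"],o["position"],o["orientation"],o["wrist_force"],o["gripper_width"],bot.tcp_to_tips)
w=vision.read_camera("wrist");pickle.dump(w,open("w.pkl","wb"));print(w["intrinsics"],w["view"])
cv2.imwrite("pics/w0.png",w["frame"][...,::-1])
E
```

```text
[ 0.55014629 -0.12779981  0.144     ] [ 0.55525983 -0.125997    0.144     ] [ 0.55101211 -0.1282698   0.14      ] [ 0.55356242 -0.12821807  0.14      ]
[-2.32221615e-01  2.61464061e-01  1.75793199e+00 -4.44089210e-16
  1.12219661e+00 -1.42528846e-03]
2.3167 [ 0.55188188 -0.12981837  0.2500042 ] [ 4.36313729e-01  8.99794594e-01 -1.22612328e-04  5.42673946e-05] [ 0.61413008 -1.17123188  0.34284941] 0.08535001960640896 0.017
[[297.31863964   0.         255.35674534]
 [  0.         297.31863964 189.06570913]
 [  0.           0.           1.        ]] [[ 7.86247764e-01  6.17911220e-01 -4.20113974e-04 -3.52725070e-01]
 [ 5.87828999e-01 -7.47760393e-01  3.08725546e-01 -4.62816348e-01]
 [ 1.90450834e-01 -2.42981725e-01 -9.51151072e-01  2.44859920e-01]
 [ 0.00000000e+00  0.00000000e+00  0.00000000e+00  1.00000000e+00]]
```

View pics/w0.png

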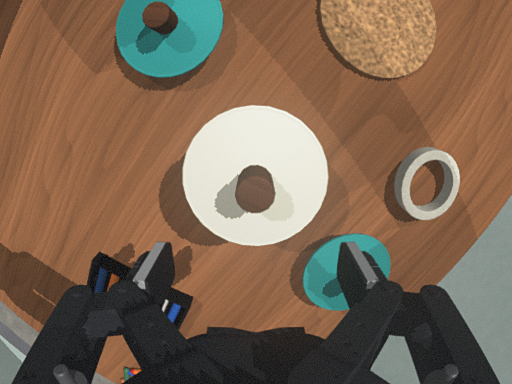

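The wrist view shows the white lid centred at about (256,175), with the knob top at about (255,195). That is midway between the pads at (152,265) and (358,262). I'll refine with the flange rim (radius 68 mm, z≈0.116), then descend and grip.

```bash
python3 - <<'E'
import pickle,numpy as np,cv2
from h import *
from workcell import bot,hand,get_obs
w=pickle.load(open("w.pkl","rb"));K=w["intrinsics"];V=np.array(w["view"]);f=w["frame"]
def fe(uv,z):
    x=(np.array(uv)-[K[0][2],K[1][2]])/K[0][0];r=np.linalg.norm(x)+1e-9
    d=V[:3,:3].T@np.r_[x/r*np.sin(r),np.cos(r)];o=-V[:3,:3].T@V[:3,3];return o+d*(z-o[2])/d[2]
hsv=cv2.cvtColor(f,cv2.COLOR_RGB2HSV)
m,c,st=blob((hsv[...,1]<60)&(hsv[...,2]>140),(256,175),85)
cn=cv2.convexHull(max(cv2.findContours(m.astype(np.uint8),0,1)[0],key=cv2.contourArea))
P=np.array([fe(q[0],.115)[:2] for q in cn])
A=np.c_[2*P,np.ones(len(P))];s=np.linalg.lstsq(A,(P**2).sum(1),rcond=None)[0]
c=s[:2];r=np.sqrt(s[2]+c@c);print("lid",c,r,"knobtop",fe((255.5,197),.158))
p=.5*(c+[.552,-.129]) 
print(p)
if abs(r-.068)<.004 and np.linalg.norm(c-[.552,-.129])<.006:
    bot.servo_line([*p,.144],velocity=.1)
    o=get_obs();print(o["time_s"],o["position"],o["wrist_force"])
    hand.move_gripper(.02,30)
    o=get_obs();print(o["time_s"],o["position"],o["wrist_force"],o["ft_torque"],o["gripper_width"],o["grip_force"])
E
```

```text
lid [ 0.5490021 -0.1285938] 0.06776401818300767 knobtop [ 0.5504195  -0.12924739  0.158     ]
[ 0.55050105 -0.1287969 ]
3.575 [ 0.55098923 -0.12890846  0.1446469 ] [ 0.47068383 -0.2985075  -0.20813318]
4.1167 [ 0.5505012  -0.12886513  0.14433884] [-2.08980086 -0.62191509  5.65059891] [-0.06134862  0.31595103  0.02104818] 0.03105157707343245 29.599120616912842
```

```bash
cat >pull.py <<'E'
from workcell import bot,hand,get_obs
import numpy as np
def pull(p,z0):
    """Lift in small steps; True if the lid comes free, else go back to z0+2 mm."""
    log=[]
    for dz in (.0035,.0045,.005,.0055,.006,.007,.008,.0095):
        bot.servo_line([p[0],p[1],z0+dz],velocity=.02)
        o=get_obs();f=o["wrist_force"];log.append((round(dz*1e3,1),round((o["position"][2]-z0)*1e3,1),round(f[2],1),round(float(np.hypot(f[0],f[1])),1)))
        if f[2]<-9: break
    else: print("FREE",log,o["time_s"]);return True
    bot.servo_line([p[0],p[1],z0+.002],velocity=.02);print("caught",log,get_obs()["time_s"],round(get_obs()["gripper_width"],4));return False
def turn(deg):
    j=np.array(get_obs()["joint_pos"]);j[5]+=np.deg2rad(deg);bot.goto_joints(j)
E
python3 - <<'E'
from pull import *
p=[.5505,-.1288];z0=.144
bot.servo_line([*p,z0+.002],velocity=.02);o=get_obs();print(o["wrist_force"],o["position"])
turn(28);o=get_obs();print(o["time_s"],o["wrist_force"],o["ft_torque"],o["joint_pos"],o["position"])
pull(p,z0)
E
```

```text
[ 0.55685762 -0.06561595 -2.7382762 ] [ 0.55032053 -0.12871081  0.14574441]
4.9083 [ 0.40587011  0.18692385 -3.10890139] [ 0.03271679 -0.01099104 -0.04856619] [-2.32437993e-01  3.81401894e-01  1.85170037e+00  1.36526704e-04
  9.09351317e-01 -4.16375469e-01] [ 0.55015788 -0.12865393  0.14548356]
caught [(3.5, np.float64(3.6), np.float64(-2.5), 0.4), (4.5, np.float64(4.4), np.float64(-5.1), 1.3), (5.0, np.float64(4.5), np.float64(-11.8), 2.5)] 5.9583 0.0312
```

```bash
python3 - <<'E'
from pull import *
p=[.5505,-.1288];z0=.144
for k in range(7):
    turn(11.5)
    if pull(p,z0): break
o=get_obs();print(o["time_s"],o["position"],o["wrist_force"],o["ft_torque"],o["joint_pos"][5],o["gripper_width"])
E
```

```text
caught [(3.5, np.float64(3.7), np.float64(-2.0), 0.8), (4.5, np.float64(4.4), np.float64(-3.9), 1.0), (5.0, np.float64(4.5), np.float64(-12.9), 2.4)] 7.3167 0.0309
caught [(3.5, np.float64(3.7), np.float64(-1.7), 0.7), (4.5, np.float64(4.4), np.float64(-4.1), 0.7), (5.0, np.float64(4.5), np.float64(-10.8), 1.4)] 8.675 0.0312
FREE [(3.5, np.float64(3.7), np.float64(-2.1), 0.5), (4.5, np.float64(4.6), np.float64(-2.9), 0.9), (5.0, np.float64(5.0), np.float64(-3.4), 0.8), (5.5, np.float64(5.5), np.float64(-3.8), 0.3), (6.0, np.float64(6.0), np.float64(-3.3), 0.3), (7.0, np.float64(7.1), np.float64(-3.4), 1.3), (8.0, np.float64(8.1), np.float64(-2.4), 0.1), (9.5, np.float64(9.6), np.float64(-3.3), 0.1)] 10.9833
10.9833 [ 0.55058474 -0.12880354  0.15363641] [-0.14688601  0.00504014 -3.29578173] [-0.01603387 -0.0042717   0.00461183] 0.189250011102097 0.031092665082359756
```

```bash
python3 - <<'E'
from pull import *
from workcell import vision
import cv2
p=[.5505,-.1288];z0=.144;ok=True
for dz in (.014,.018,.022,.027,.033,.045):
    bot.servo_line([*p,z0+dz],velocity=.04);f=get_obs()["wrist_force"];print(dz,np.round(f,1))
    if f[2]<-9 or np.hypot(f[0],f[1])>6: ok=False;print("STOP");break
if ok:
    bot.servo_line([*p,.25],velocity=.12)
    bot.servo_line([.5614,.1256,.22],velocity=.12)
    o=get_obs();print(o["time_s"],o["position"],o["wrist_force"],o["gripper_width"])
t=vision.read_camera("scene")["frame"];t2=vision.read_camera("top")["frame"]
cv2.imwrite("pics/carry.png",np.hstack([cv2.resize(x[70:310,130:390],(0,0),fx=1.5,fy=1.5) for x in(t,t2)])[...,::-1])
E
```

```text
0.014 [-0.5 -0.1 -2.2]
0.018 [-0.1 -1.5 -3.2]
0.022 [-0.6  0.2 -3.8]
0.027 [-0.2  0.7 -2.9]
0.033 [ 0.2 -0.  -3.1]
0.045 [-1.2  0.4 -3.6]
15.7167 [0.56142805 0.1251748  0.22003718] [-0.14922259  0.04103003 -3.07219986] 0.031087900891536745
```

View pics/carry.png

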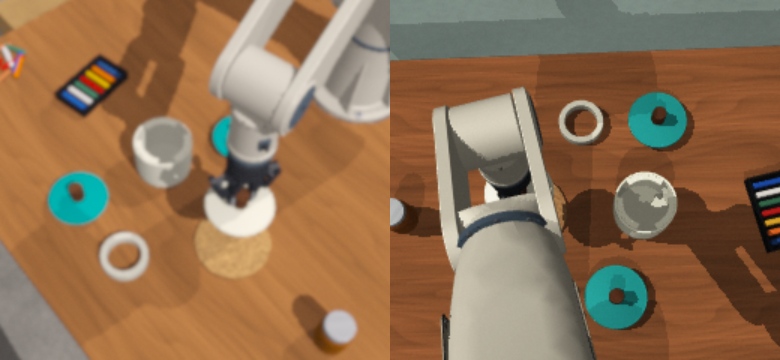

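The lid hangs level from the gripper over the mat (left, about (240,207)). The crock is open and still on the table, at left (163,152) and right (645,205). Next I lower until contact, then release.

```bash
python3 - <<'E'
from pull import *
p=[.5614,.1256]
bot.servo_line([*p,.070],velocity=.08)
z=.068
while z>.055:
    bot.servo_line([*p,z],velocity=.02);o=get_obs();f=o["wrist_force"]
    print(round(z,4),np.round(f,1),round(o["position"][2],4))
    if f[2]>3: break
    z-=.0007
else: raise SystemExit("no contact")
bot.dwell(.2)
hand.move_gripper(.05);bot.dwell(.3);hand.move_gripper(.085)
o=get_obs();print(o["time_s"],o["wrist_force"],o["gripper_width"])
q=o["position"];bot.servo_line([*p,.20],velocity=.12)
# move aside for a clear view
bot.reach([.36,-.02,.30],get_obs()["orientation"])
from workcell import vision;import cv2,pickle
d={n:vision.read_camera(n) for n in("scene","top")};pickle.dump(d,open("end.pkl","wb"))
cv2.imwrite("pics/end.png",np.hstack([cv2.resize(d[n]["frame"][70:310,130:390],(0,0),fx=1.5,fy=1.5) for n in d])[...,::-1])
print(get_obs()["time_s"])
E
```

```text
0.068 [ 0.1  0.  -2.8] 0.068
0.0673 [-0.2  0.5 -3.6] 0.0673
0.0666 [ 0.5  0.4 -3.5] 0.0665
0.0659 [-0.3 -0.1 -3.1] 0.0659
0.0652 [-0.1  0.4 -3.5] 0.0652
0.0645 [ 0.7  1.4 -3.7] 0.0645
0.0638 [-2.8 -1.1  5.3] 0.0644
20.8583 [ 0.72269158  0.01044919 -0.36554778] 0.08538026308205898
23.2833
```

View pics/end.png

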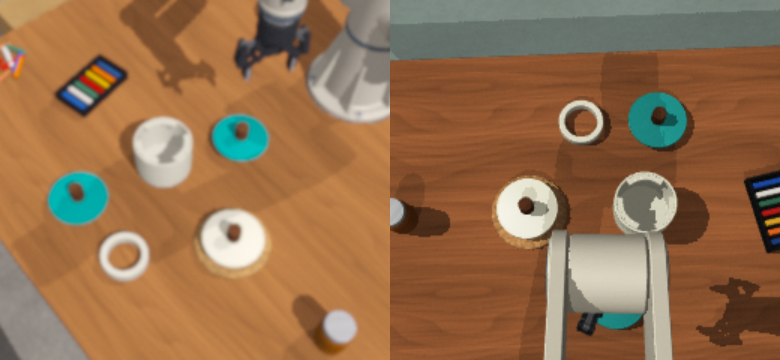

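The lid stands knob up on the mat, at left (234,239) and right (526,208). The crock, tape, jar and tray look unmoved. I'll check the centring and the crock's shift numerically.

```bash
python3 - <<'E'
import pickle,numpy as np,cv2
from h import *
d0=pickle.load(open("cams.pkl","rb"));d=pickle.load(open("end.pkl","rb"))
for n,nr in(("scene",(286,230)),("top",(221,208))):
    c=d[n];hsv=cv2.cvtColor(c["frame"],cv2.COLOR_RGB2HSV)
    m,_,_=blob((hsv[...,1]<75)&(hsv[...,2]>130),nr,32)
    hl=cv2.convexHull(max(cv2.findContours(m.astype(np.uint8),0,1)[0],key=cv2.contourArea))
    P=np.array([onz(c,q[0],.035)[:2] for q in hl]);s=np.linalg.lstsq(np.c_[2*P,np.ones(len(P))],(P**2).sum(1),rcond=None)[0]
    print(n,s[:2],np.sqrt(s[2]+s[:2]@s[:2]))
for k,x in(("before",d0),("after",d)):   # crock lower silhouette, scene view
    f=x["scene"]["frame"];hsv=cv2.cvtColor(f,cv2.COLOR_RGB2HSV);m,_,st=blob((hsv[...,1]<75)&(hsv[...,2]>90),(238,172),30)
    r=np.argwhere(m);low=r[r[:,0]>175];print(k,low.mean(0),low[:,1].min(),low[:,1].max(),low[:,0].max())
E
```

```text
scene [0.56403738 0.12671767] 0.07058478153241066
top [0.56423526 0.12671751] 0.06732579999393372
before [183.70383275 238.75087108] 220 257 194
after [183.70383275 238.75087108] 220 257 194
```

The lid is within about 3 mm of the mat's centre, and the crock has not moved in the image. Handing in.

```bash
python3 -c "
from workcell import hand_in
print(hand_in())"
```

```text
the job is handed in; nothing more can be done
None
```

The lid came free after about 63° of turning and now rests knob up on the cork mat, about 3 mm off centre; the crock has not moved, the tape, jar and tray look untouched, and the job was handed in at about 23 s.

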